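# Sort glazed from unglazed clay tiles by their drag

### The arm

A 7-joint arm with a two-finger parallel gripper is mounted at the origin on the work surface. World frame = base frame: x ahead of the robot, y to its left, z up, the work surface at z = 0. Lengths are in m, angles in rad, forces in N, time in s.
With the tool pointing down it reaches from about 0.4 to 0.875 m from the base axis. Payload 6.5 kg.
Tool frame: the origin (TCP) lies at the very end of the fingers, on their centre line; the grasp point (between the pads) lies bot.grasp_offset behind it (bot.grasp_offset is the distance from the TCP to the grasp point, in m); z points along the fingers, y is the line along which they close (so a half turn about z gives the same grasp; the last joint's range is limited). The gripper opens to 85 mm and grips with 20 to 120 N. Pads are 22 mm wide; open, the fingers measure 114 mm over their backs; the gripper's body (76 mm by 85 mm) begins 54 mm behind the grasp point. The pads swing forward as they close: fully open they stand 13 mm farther back than shut.
Start: joints at [-1.188, 0.536, -0.004, 1.538, 0.003, 1.067, -0.071], TCP at [0.282, 0.586, 0.231] pointing down, gripper open.
Joint ranges: [-2.7, 2.7], [-0.37, 2.16], [-1.27, 1.26], [0.24, 2.4], [-1.31, 4.45], [0.19, 1.91], [-2.76, 2.76]. Speed limits (rad/s): [2.39, 2.39, 3.14, 3.14, 3.14, 3.14, 3.14].

### API

Orientations are given as a rotation vector (axis times angle).
In Python, from station import bot gives the robot as it stands.
- The arm moves only by the shell command python3 -m crank 'ROWS' [FORCE]. ROWS is JSON, a list of rows, each an object of numbers: "claw": the opening, from 0 (shut) to 1 (fully open); "x", "y", "z": the shift along the tool's x, y, z in mm; "turn": the turn about the tool's z in rad. In form: [{"claw": .., "x": .., "y": .., "z": .., "turn": ..}, ...]. A call has 1 to 5 rows; each row is the pose to reach, as a shift and turn from the pose commanded when the call began, along the tool's axes at that moment; what a row does not reach only later rows make up. A row lasts 1/10 s, in which the tool goes at most 50 mm and 8.59 degrees, less where a joint would pass 70% of its speed; a pose out of reach is approached as far as the arm can. A call with a gripper value outside its range is refused whole. The fingers move at their own pace and stop on an object; FORCE is the grip in N (left out, the last holds). Time passes only in rows, so rows that repeat a pose let the fingers close. It gives the time, the measured TCP pose, the force, the opening and the grip force at its end, in the units of the state.
- bot.read_state(): the state, without advancing time (a new reading comes with each control period).
- bot.camera(name): name is "scene" or "top"; returns the picture (420x560x3 uint8, blue, green, red); there is no depth.
- bot.get_calibration(name): a dict with "fx", "fy", "cx", "cy" (pixels), "k1" (the pictures are not rectified: a ray, as slopes to the right and down, at radius r is drawn at 1 + k1 r^2 times it, then the intrinsics apply), "R" (3x3) and "t" (3): a world point X has camera coordinates R X + t. Camera axes: x right, y down, z forward; pixel columns grow to the right and rows downward; lengths in m; the calibration is good to about 2 mm. A picture is of the moment at which its call begins. get_calibration takes no time and is no camera call.
- bot.finish_job(): hands the job in; it is judged then, once.
Trained networks look in the newest picture that a camera, given by its name, has taken for a name from the list of things; names that differ only in an ending like _2 or _b are one class to them, and where a whole thing is asked for, a point or a joint stands for the part that bears it (a point fixed in the world has none). Each returns a list of dicts, best first, with "conf" (0 to 1); they miss things now and then, are a little off and sometimes report something else, mostly with a low value. They report only what shows in the picture. A call takes as long as a camera call. They do not tell look-alikes from the thing itself.
- bot.boxes_of(query, camera): "point" ([x, y, z] in m, in world coordinates, good to about 4 mm: the middle of the surface that is visible of it).
- bot.mark_of(query, camera): "point" ([x, y, z] in m, in world coordinates, good to about 4 mm: a listed point, or the origin of a listed thing).
The state is a dict: "t": time; "q": joint angles; "joint_vel": joint speeds; "joint_efforts": joint torques, N m; "tcp_pos": TCP position; "ee_rot": TCP orientation; "wrist_force": force on the tool from outside, world axes, zero at the start; "wrist_torque": the same for the moment, N m; "gripper_width": opening from 0.0 (shut) to 1.0 (fully open); "grasp_force": force on a finger pad.
Only numpy, scipy, OpenCV 4.12 (cv2) and the standard library are available. Lean on these libraries where they do the work, as an engineer would, in place of code of your own. Each camera call takes 0.05 s, during which the arm holds its last target. There are 200 camera calls.

### The job

Three clay tiles that look alike lie face down on the potting table: two are unglazed and drag roughly on the steel, one is glazed and slides easily. Feel which is which by sliding them, keeping them flat on the table rather than picking them up, and slide the two rough ones so they lie wholly on the free strip of the dark heat plate, and the smooth one so it lies flush against the long side of the grey tray that faces the tiles. Do not shove the tray out of its place, and leave the pots, jar, trowel, dibber and heat switch as they are.

Things in the scene. Friction and masses are not known exactly. Their poses are not given: they have to be found in the camera images.
- tile_1 (a point): one of three look-alike clay paving tiles, 90 x 90 x 30 mm, about 0.56 kg, face down, ribbed brown back up; point at its centre, 15 mm above the table, x and y along its edges. One is glazed underneath, two are gritty; which changes from start to start and can only be felt: pushed level at its side, the glazed one keeps sliding at about 0.5 to 0.9 N, a gritty one at 4.2 to 7.2 N
- tile_2 (a point): one of three look-alike clay paving tiles, 90 x 90 x 30 mm, about 0.56 kg, face down, ribbed brown back up; point at its centre, 15 mm above the table, x and y along its edges. One is glazed underneath, two are gritty; which changes from start to start and can only be felt: pushed level at its side, the glazed one keeps sliding at about 0.5 to 0.9 N, a gritty one at 4.2 to 7.2 N
- tile_3 (a point): one of three look-alike clay paving tiles, 90 x 90 x 30 mm, about 0.56 kg, face down, ribbed brown back up; point at its centre, 15 mm above the table, x and y along its edges. One is glazed underneath, two are gritty; which changes from start to start and can only be felt: pushed level at its side, the glazed one keeps sliding at about 0.5 to 0.9 N, a gritty one at 4.2 to 7.2 N
- heat_plate: dark plate left of the tiles, flush (no step) in the table top above the heat mat, the way to it clear, 400 mm along its x by 200 mm along its y; origin at its centre on the table surface; +y points away from the tiles. Two small seedling pots stay on its outer strip; the free strip on the tiles' side, y = -100 to about +30 mm, takes the tiles
- tray: grey plastic transplanting tray full of soil and seedlings, 360 mm along its x axis, 240 mm along its y axis, 55 mm high with upright sides, 2.2 kg, loose on the table; origin at the centre of its underside. The long side facing the tiles is at y = +120 mm. It stands to the right of the tiles, the way between clear. A shove of more than about 10 N makes it slide
- prop_pot1: small round clay pot with a seedling, 56 mm across, about 85 mm high with the seedling, standing on the outer strip of the heat plate; origin at the centre of its underside
- prop_pot2: the other small round seedling pot, the same as prop_pot1
- pot_large_front (a point): square clay pot 119 mm wide, 110 mm high, beyond the tiles; this point is at the foot of the side that faces the robot, half-way along it; the pot reaches 119 mm from there in +x
- pot_small_front (a point): square clay pot 96 mm wide, 85 mm high, beyond the tiles; this point is at the foot of the side that faces the robot, half-way along it; the pot reaches 96 mm from there in +x
- jar: screw-top glass jar, 72 mm across, 105 mm high, to the left of the heat plate; origin at the centre of its underside
- trowel: orange hand trowel lying flat, 310 mm long, up to 70 mm wide, handle 30 mm thick, on the near right side; origin under the neck, x towards the blade's tip
- dibber: wooden dibber lying flat, 195 mm long, 31 mm thick, on the near left side; origin under its middle, x towards the thick end
- heat_switch (a joint): bat-handle toggle of the heat mat's switch box (75 x 60 x 50 mm box left of the heat plate): 0 rad is off, 0.75 rad is on. It is off and stays off
Not all that is in view belongs to the job. What is shaped like the part that bears tile_2 but purple is not meant.

How it is judged:
At the end, for the whole second after the job is handed in: unglazed tiles lie still, wholly on the heat plate (centres within 157 mm in x, 57 mm in y of its centre); the glazed one lies still, flush against the tray's long side facing the tiles (gap under 8 mm, square within 0.1 rad, centre within 160 mm of mid-side); all flat on the table (x of gritty_tile1 in the frame of heat_plate between -0.157 and 0.157 m and y of gritty_tile1 in the frame of heat_plate between -0.057 and 0.057 m and x of gritty_tile2 in the frame of heat_plate between -0.157 and 0.157 m and y of gritty_tile2 in the frame of heat_plate between -0.057 and 0.057 m and y of glazed_tile in the frame of tray between 0.155 and 0.173 m and x of glazed_tile in the frame of tray between -0.16 and 0.16 m and (angle between the x axis of glazed_tile and the x axis of tray, either way round below 0.1 rad or angle between the x axis of glazed_tile and the y axis of tray, either way round below 0.1 rad) and height (world z) of each of gritty_tile1, glazed_tile, gritty_tile2 below 0.003 m and linear speed of each of gritty_tile1, glazed_tile, gritty_tile2 below 0.01 m/s); the robot touches nothing.
It fails at once if a tile is lifted or tipped up instead of being slid flat on the table (height (world z) of any of gritty_tile1, glazed_tile, gritty_tile2 above 0.008 m or angle between any of gritty_tile1, glazed_tile, gritty_tile2's own z axis and vertical above 0.2 rad).
It fails at once if the tray is shoved out of its place (more than 15 mm) (distance of tray from where it was at the start of the episode above 0.015 m).
It fails at once if a pot, the jar, the trowel or the dibber is knocked over or moved more than 20 mm (distance of any of prop_pot1, prop_pot2, pot_large_front, pot_small_front, jar, trowel, dibber from where it was at the start of the episode above 0.02 m or angle between any of prop_pot1, prop_pot2, pot_large_front, pot_small_front, jar, trowel, dibber's own z axis and vertical above 0.3 rad).
It fails at once if the heat is switched on (value of joint heat_switch above 0.3 rad).
It also fails if it takes over 64 s, if anything falls off the work surface, if the arm or the gripper's body presses on something with over 40 N, if the wrist force passes 120 N, or if a joint passes its speed limit or range.

## Working session

There is one attempt and no reset: what is moved stays moved. The work goes in short steps, Python scripts to look and compute and a shell command to move; the robot and the scene stay as the last step left them, time stands still between calls to the robot, and variables do not carry over. Pictures are saved under pics/ and viewed, at most 10 in all, crops included, and the job is handed in when it is done.

```bash
mkdir -p pics; ls
cat > h.py <<'E'
import numpy as np, cv2
from station import bot
from scipy.spatial.transform import Rotation as Ro
def pix(X,cam):
    c=bot.get_calibration(cam); p=np.array(c["R"])@np.array(X,float)+np.array(c["t"])
    a=p[:2]/p[2]; a=a*(1+c["k1"]*(a@a)); return np.array([c["fx"]*a[0]+c["cx"],c["fy"]*a[1]+c["cy"]])
def world(u,v,z,cam):
    c=bot.get_calibration(cam); d=np.array([(u-c["cx"])/c["fx"],(v-c["cy"])/c["fy"]]); a=d.copy()
    for _ in range(20): a=d/(1+c["k1"]*(a@a))
    R=np.array(c["R"]);t=np.array(c["t"]); o=-R.T@t; r=R.T@np.array([a[0],a[1],1]); return o+r*(z-o[2])/r[2]
E
python3 - <<'E'
from h import *
for n in("top","scene"): cv2.imwrite(f"pics/{n}0.png",bot.camera(n))
s=bot.read_state(); print(s); print(Ro.from_rotvec(s["ee_rot"]).as_matrix().round(3),bot.grasp_offset)
for q in("tile_1","heat_plate","tray","prop_pot1","pot_large_front","jar","trowel","dibber"):
  for d in bot.mark_of(q,"top")[:5]: print(q,{k:np.round(v,3) if not isinstance(v,str) else v for k,v in d.items()}, pix(d["point"],"top").round())
E
```

```text
pics
{'t': 0.1, 'q': array([-1.18819196,  0.53711459, -0.00443267,  1.53873471,  0.00260327,
        1.06729489, -0.07121136]), 'joint_vel': array([-0.00027673, -0.00088496, -0.00062514, -0.0002563 , -0.00078511,
       -0.00143796,  0.00114818]), 'joint_efforts': array([ 2.44443210e-03, -5.84560204e+01,  1.05187543e+00, -2.59774786e+01,
        1.26004207e-02,  4.66892088e-03, -9.32755846e-07]), 'tcp_pos': array([0.28180497, 0.58512573, 0.23050052]), 'ee_rot': array([-6.98941138e-01, -3.06262336e+00,  2.40200687e-03]), 'wrist_force': array([ 0.00917777, -0.19346464, -0.17956385]), 'wrist_torque': array([ 0.01878451, -0.00853817,  0.05386041]), 'grasp_force': 0.0, 'gripper_width': 1.0026331279656993}
[[-0.901  0.434 -0.001]
 [ 0.434  0.901 -0.001]
 [-0.    -0.002 -1.   ]] 0.0187
tile_1 {'point': array([0.665, 0.075, 0.011]), 'conf': np.float64(0.86)} [241. 176.]
tile_1 {'point': array([ 0.564, -0.583,  0.018]), 'conf': np.float64(0.77)} [441. 202.]
tile_1 {'point': array([ 0.422, -0.022,  0.019]), 'conf': np.float64(0.75)} [272. 249.]
tile_1 {'point': array([ 0.549, -0.065,  0.01 ]),
[... 386 characters left out ...]
77.]
prop_pot1 {'point': array([0.495, 0.34 , 0.   ]), 'conf': np.float64(0.65)} [162. 229.]
pot_large_front {'point': array([ 0.777,  0.061, -0.002]), 'conf': np.float64(0.9)} [245. 143.]
jar {'point': array([0.661, 0.073, 0.013]), 'conf': np.float64(0.68)} [241. 177.]
jar {'point': array([ 0.384,  0.494, -0.   ]), 'conf': np.float64(0.59)} [117. 264.]
trowel {'point': array([ 0.274, -0.302, -0.003]), 'conf': np.float64(0.71)} [359. 292.]
trowel {'point': array([0.66 , 0.071, 0.015]), 'conf': np.float64(0.44)} [242. 177.]
trowel {'point': array([0.494, 0.339, 0.002]), 'conf': np.float64(0.38)} [162. 230.]
dibber {'point': array([ 0.29 ,  0.293, -0.001]), 'conf': np.float64(0.6)} [177. 292.]
```

View pics/top0.png

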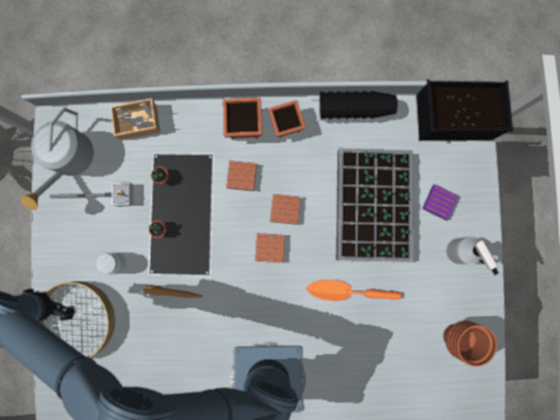

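View pics/scene0.png

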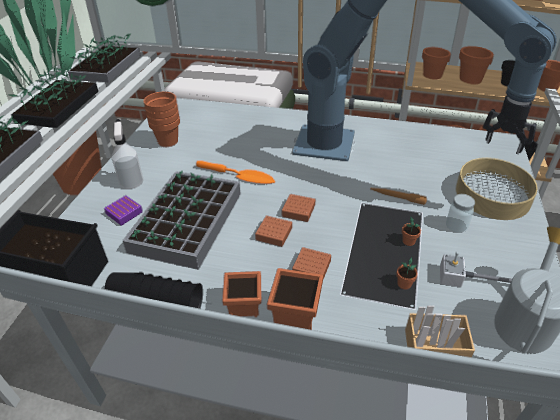

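The three brown tiles are at (241,176), (285,209) and (270,248) in the top view. The plate spans about x 151–212, rows 154–274, and the tray x 338–412, rows 150–261. Things that could be mistaken for tiles are the purple block (441,202), which is the decoy, and the brown pots at (242,117), (287,117) and (470,342). I choose the three brown ones and check them in a crop.

Run:
```python
from h import *
im=bot.camera("top"); big=cv2.resize(im[140:280,140:420],None,fx=2.8,fy=2.8,interpolation=cv2.INTER_CUBIC); cv2.imwrite("pics/crop.png",big)
hsv=cv2.cvtColor(im,cv2.COLOR_BGR2HSV)
def rects(m,z):
    n,l,st,c=cv2.connectedComponentsWithStats(m.astype(np.uint8))
    for i in range(1,n):
        if st[i,4]<300: continue
        v,u=np.nonzero(l==i)
        # pixel corners to world
        P=np.array([world(a+du,b+dv,z,"top")[:2] for a,b in zip(u,v) for du in(-.5,.5) for dv in(-.5,.5)],np.float32)
        r=cv2.minAreaRect(P); print("px",c[i].round(),"centroid",P.mean(0).round(4),"rect",np.round(r[0],4),np.round(r[1],3),round(r[2],1),"bbox",P.min(0),P.max(0))
H,S,V=cv2.split(hsv); roi=np.zeros_like(H,bool); roi[150:275,140:420]=1
print("tiles");rects(roi&(H<16)&(S>90)&(V>70)&(np.arange(560)[None]>215),.03)
print("plate");rects((V<75)&roi&(np.arange(560)[None]<215),0)
print("tray (outline at .055)");g=roi&(V<140)&(np.arange(560)[None]>325);g=cv2.morphologyEx(g.astype(np.uint8),cv2.MORPH_CLOSE,np.ones((7,7)));rects(g,.055)
for q in("heat_plate","tray","tile_1"): 
  for d in bot.boxes_of(q,"top")[:4]: print(q,np.round(d["point"],3),d["conf"])
```

```text
tiles
px [241. 175.] centroid [0.6627 0.0713] rect [0.6631 0.0714] [0.091 0.09 ] 82.9 bbox [0.6156799 0.0245304] [0.70948726 0.11992044]Traceback (most recent call last):
  File "<stdin>", line 13, in <module>
  File "<stdin>", line 10, in rects
  File "h.py", line 8, in world
    c=bot.get_calibration(cam); d=np.array([(u-c["cx"])/c["fx"],(v-c["cy"])/c["fy"]]); a=d.copy()
ValueError: time passes only in moves, steps and waits
```

View pics/crop.png

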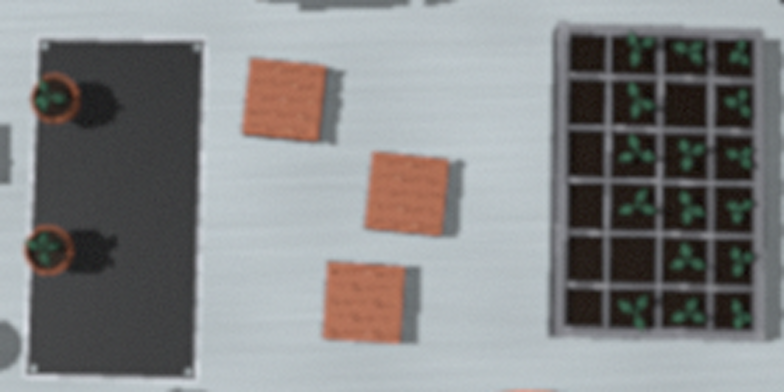

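The crop confirms three plain brown ribbed tiles, with the way clear on both sides. The plate is tilted slightly, and the tray's tile-facing side is almost along the picture's columns at crop x≈554. The calibration gets cached now.

```bash
python3 - <<'E'
s=open("h.py").read().replace('def pix','C={n:bot.get_calibration(n) for n in("top","scene")}\ndef pix').replace('c=bot.get_calibration(cam)','c=C[cam]')
s+='''
def rects(m,z):
    n,l,st,c=cv2.connectedComponentsWithStats(m.astype(np.uint8))
    for i in range(1,n):
        if st[i,4]<300: continue
        h=cv2.findContours((l==i).astype(np.uint8),cv2.RETR_EXTERNAL,cv2.CHAIN_APPROX_NONE)[0][0][:,0]
        P=np.array([world(a+du,b+dv,z,"top")[:2] for a,b in h for du in(-.5,.5) for dv in(-.5,.5)],np.float32)
        r=cv2.minAreaRect(P); print("px",c[i].round(),"rect",np.round(r[0],4),np.round(r[1],3),round(r[2],1),"bbox",P.min(0).round(3),P.max(0).round(3))
def tiles(im,xmin=150):
    H,S,V=cv2.split(cv2.cvtColor(im,cv2.COLOR_BGR2HSV)); roi=np.zeros_like(H,bool); roi[145:275,xmin:330]=1
    rects(roi&(H<16)&(S>90)&(V>70),.03)
'''
open("h.py","w").write(s)
E
python3 - <<'E'
from h import *
im=bot.camera("top"); tiles(im)
c=lambda u,v,z:world(140+(u+.5)/2.8-.5,140+(v+.5)/2.8-.5,z,"top")[:2].round(4)
print("plate corners",[c(*p,0) for p in((40,39),(205,39),(194,376),(27,373))])
print("tray top rim left",c(556,24,.055),c(551,336,.055),"right",c(762,30,.055),c(764,338,.055))
for q in("heat_plate","tray"): 
  for d in bot.boxes_of(q,"top")[:2]+bot.mark_of(q,"scene")[:2]: print(q,np.round(d["point"],3),d["conf"])
E
```

```text
px [241. 175.] rect [0.6631 0.0716] [0.091 0.09 ] 82.7 bbox [0.616 0.025] [0.713 0.12 ]
px [285. 209.] rect [ 0.5506 -0.068 ] [0.09  0.089] 82.8 bbox [ 0.502 -0.115] [ 0.598 -0.02 ]
px [270. 248.] rect [ 0.4272 -0.0157] [0.089 0.088] 85.3 bbox [ 0.382 -0.061] [0.473 0.031]
plate corners [array([0.7495, 0.3663]), array([0.7434, 0.1671]), array([0.3456, 0.185 ]), array([0.3521, 0.383 ])]
tray top rim left [ 0.7401 -0.2433] [ 0.3838 -0.2257] right [ 0.7295 -0.4836] [ 0.3746 -0.4694]
heat_plate [0.541 0.268 0.002] 0.79
heat_plate [0.545 0.274 0.002] 0.73
heat_plate [0.662 0.071 0.014] 0.5
tray [ 0.552 -0.355  0.036] 0.79
tray [ 0.274 -0.304  0.001] 0.45
```

```bash
python3 -m crank '[{"claw":0.5,"x":-40,"y":-25,"z":0,"turn":0},{"claw":0.5,"x":-80,"y":-50,"z":0,"turn":0},{"claw":0.5,"x":-120,"y":-75,"z":0,"turn":0},{"claw":0.5,"x":-160,"y":-100,"z":0,"turn":0},{"claw":0.5,"x":-200,"y":-124,"z":0,"turn":0}]'
python3 -m crank '[{"claw":0.5,"x":-40,"y":-25,"z":0,"turn":0},{"claw":0.5,"x":-80,"y":-50,"z":0,"turn":0},{"claw":0.5,"x":-120,"y":-75,"z":0,"turn":0},{"claw":0.5,"x":-160,"y":-100,"z":0,"turn":0},{"claw":0.5,"x":-200,"y":-124,"z":0,"turn":0}]'
python3 -m crank '[{"claw":0.5,"x":-40,"y":-25,"z":10,"turn":0.14},{"claw":0.5,"x":-80,"y":-50,"z":20,"turn":0.28},{"claw":0.5,"x":-120,"y":-75,"z":30,"turn":0.42},{"claw":0.5,"x":-160,"y":-100,"z":40,"turn":0.56},{"claw":0.5,"x":-200,"y":-124,"z":50,"turn":0.7}]'
python3 -m crank '[{"claw":0.5,"x":0,"y":0,"z":30,"turn":0.14},{"claw":0.5,"x":0,"y":0,"z":60,"turn":0.28},{"claw":0.5,"x":0,"y":0,"z":90,"turn":0.42},{"claw":0.5,"x":0,"y":0,"z":110,"turn":0.47},{"claw":0.5,"x":0,"y":0,"z":110,"turn":0.47}]'
cat > st.py <<'E'
from h import *
s=bot.read_state(); R=Ro.from_rotvec(s["ee_rot"]).as_matrix(); print(s["t"],s["tcp_pos"].round(4),"tool y az",np.degrees(np.arctan2(R[1,1],R[0,1])).round(2),"tilt",R[2].round(3),"F",np.round(s["wrist_force"],2),s["gripper_width"])
E
python3 st.py
```

```text
t: 1.3
tcp_pos: [0.4092, 0.3854, 0.2315]
ee_rot: [0.699, 3.063, 0.001]
wrist_force: [0.0, 0.1, -0.2]
gripper_width: 0.498
grasp_force: 0.0
t: 1.8
tcp_pos: [0.5357, 0.1869, 0.2316]
ee_rot: [0.699, 3.062, 0.001]
wrist_force: [0.4, 1.0, 0.6]
gripper_width: 0.503
grasp_force: 0.0
t: 2.3
tcp_pos: [0.6621, -0.0115, 0.1811]
ee_rot: [1.714, 2.632, 0.001]
wrist_force: [1.0, -0.7, -0.4]
gripper_width: 0.504
grasp_force: 0.0
t: 2.8
tcp_pos: [0.6588, -0.0094, 0.0681]
ee_rot: [-2.271, -2.165, 0.007]
wrist_force: [-0.6, -0.7, -0.5]
gripper_width: 0.501
grasp_force: 0.0
2.8 [ 0.6588 -0.0094  0.0681] tool y az -2.74 tilt [-0.001 -0.006 -1.   ] F [-0.64 -0.66 -0.48] 0.5006625487271337
```

```bash
python3 -m crank '[{"claw":0.5,"x":0,"y":0,"z":30,"turn":0},{"claw":0.5,"x":0,"y":0,"z":55,"turn":0},{"claw":0.5,"x":0,"y":0,"z":60,"turn":0},{"claw":0.5,"x":0,"y":0,"z":60,"turn":0}]'
python3 -m crank '[{"claw":0.5,"x":9,"y":0,"z":0,"turn":0},{"claw":0.5,"x":18,"y":0,"z":0,"turn":0},{"claw":0.5,"x":27,"y":0,"z":0,"turn":0},{"claw":0.5,"x":36,"y":0,"z":0,"turn":0},{"claw":0.5,"x":45,"y":0,"z":0,"turn":0}]'
python3 -m crank '[{"claw":0.5,"x":8,"y":0,"z":0,"turn":0},{"claw":0.5,"x":16,"y":0,"z":0,"turn":0}]'
python3 -m crank '[{"claw":0.5,"x":8,"y":0,"z":0,"turn":0},{"claw":0.5,"x":16,"y":0,"z":0,"turn":0}]'
python3 -c "
from h import *
tiles(bot.camera('top'))"; python3 st.py
```

```text
t: 3.2
tcp_pos: [0.6614, -0.0099, 0.0118]
ee_rot: [-2.273, -2.168, -0.0]
wrist_force: [-0.1, -0.4, -0.5]
gripper_width: 0.5
grasp_force: 0.0
t: 3.7
tcp_pos: [0.6647, 0.0326, 0.0129]
ee_rot: [2.272, 2.163, -0.001]
wrist_force: [-0.5, -7.7, 5.2]
gripper_width: 0.498
grasp_force: 4.0
t: 3.9
tcp_pos: [0.6653, 0.0481, 0.0129]
ee_rot: [2.272, 2.163, -0.002]
wrist_force: [-0.5, -7.4, 5.0]
gripper_width: 0.498
grasp_force: 4.2
t: 4.1
tcp_pos: [0.6661, 0.0639, 0.0129]
ee_rot: [2.272, 2.163, -0.002]
wrist_force: [-0.6, -8.3, 6.2]
gripper_width: 0.498
grasp_force: 4.2
px [285. 209.] rect [ 0.5506 -0.0679] [0.09 0.09] 83.1 bbox [ 0.502 -0.115] [ 0.598 -0.02 ]
px [270. 248.] rect [ 0.4272 -0.0157] [0.089 0.088] 85.3 bbox [ 0.382 -0.061] [0.473 0.031]
4.15 [0.6662 0.0663 0.0128] tool y az -2.73 tilt [-0.003  0.003 -1.   ] F [ 0.06 -6.33  6.1 ] 0.5039580165979083
```

Tile 1 is gritty: about 7.5 N steady. I push it on to the plate.

```bash
python3 -m crank '[{"claw":0.5,"x":12,"y":0,"z":0,"turn":0},{"claw":0.5,"x":24,"y":0,"z":0,"turn":0},{"claw":0.5,"x":36,"y":0,"z":0,"turn":0},{"claw":0.5,"x":48,"y":0,"z":0,"turn":0},{"claw":0.5,"x":60,"y":0,"z":0,"turn":0}]'
python3 -m crank '[{"claw":0.5,"x":12,"y":0,"z":0,"turn":0},{"claw":0.5,"x":24,"y":0,"z":0,"turn":0},{"claw":0.5,"x":36,"y":0,"z":0,"turn":0},{"claw":0.5,"x":48,"y":0,"z":0,"turn":0},{"claw":0.5,"x":48,"y":0,"z":0,"turn":0}]'
python3 st.py
python3 -m crank '[{"claw":0.5,"x":-10,"y":0,"z":0,"turn":0},{"claw":0.5,"x":-30,"y":0,"z":0,"turn":0},{"claw":0.5,"x":-50,"y":0,"z":-30,"turn":0},{"claw":0.5,"x":-50,"y":0,"z":-75,"turn":0},{"claw":0.5,"x":-50,"y":0,"z":-115,"turn":0}]'
python3 st.py
```

```text
t: 4.65
tcp_pos: [0.6689, 0.1239, 0.0128]
ee_rot: [2.272, 2.163, -0.002]
wrist_force: [-0.3, -8.8, 5.1]
gripper_width: 0.505
grasp_force: 4.3
t: 5.15
tcp_pos: [0.6711, 0.1756, 0.0125]
ee_rot: [2.271, 2.168, 0.002]
wrist_force: [0.8, -2.1, 0.7]
gripper_width: 0.501
grasp_force: 0.8
5.15 [0.6711 0.1756 0.0125] tool y az -2.67 tilt [-0.001  0.002 -1.   ] F [ 0.79 -2.1   0.67] 0.500845534116995
t: 5.65
tcp_pos: [0.6671, 0.1215, 0.1275]
ee_rot: [-2.278, -2.163, 0.002]
wrist_force: [0.8, 1.8, -0.1]
gripper_width: 0.503
grasp_force: 0.0
5.65 [0.6671 0.1215 0.1275] tool y az -2.95 tilt [-0.001 -0.001 -1.   ] F [ 0.84  1.79 -0.12] 0.5027246910740094
```

```bash
python3 -m crank '[{"claw":0.5,"x":-38,"y":-36,"z":0,"turn":0},{"claw":0.5,"x":-76,"y":-72,"z":10,"turn":0},{"claw":0.5,"x":-115,"y":-107,"z":40,"turn":0},{"claw":0.5,"x":-115,"y":-107,"z":85,"turn":0},{"claw":0.5,"x":-115,"y":-107,"z":115,"turn":0}]'
python3 -m crank '[{"claw":0.5,"x":0,"y":0,"z":0,"turn":0},{"claw":0.5,"x":-8,"y":0,"z":0,"turn":0},{"claw":0.5,"x":-14,"y":0,"z":0,"turn":0},{"claw":0.5,"x":-20,"y":0,"z":0,"turn":0},{"claw":0.5,"x":-26,"y":0,"z":0,"turn":0}]'
python3 -m crank '[{"claw":0.5,"x":-6,"y":0,"z":0,"turn":0},{"claw":0.5,"x":-12,"y":0,"z":0,"turn":0}]'
python3 -m crank '[{"claw":0.5,"x":-6,"y":0,"z":0,"turn":0},{"claw":0.5,"x":-12,"y":0,"z":0,"turn":0}]'
python3 -c "
from h import *
tiles(bot.camera('top'))"; python3 st.py
```

```text
t: 6.15
tcp_pos: [0.5519, 0.0113, 0.01]
ee_rot: [-2.279, -2.161, 0.004]
wrist_force: [-1.0, 0.8, 0.1]
gripper_width: 0.505
grasp_force: 0.0
t: 6.65
tcp_pos: [0.5551, -0.0113, 0.0126]
ee_rot: [2.273, 2.166, 0.003]
wrist_force: [-1.4, 2.6, 1.6]
gripper_width: 0.504
grasp_force: 0.8
t: 6.85
tcp_pos: [0.5537, -0.0227, 0.0117]
ee_rot: [2.274, 2.168, 0.001]
wrist_force: [0.1, 1.1, 0.7]
gripper_width: 0.499
grasp_force: 0.8
t: 7.05
tcp_pos: [0.553, -0.035, 0.0114]
ee_rot: [2.274, 2.168, 0.0]
wrist_force: [0.4, 1.1, 0.3]
gripper_width: 0.497
grasp_force: 0.7
px [192. 175.] rect [0.6686 0.2339] [0.099 0.096] 88.5 bbox [0.62  0.184] [0.717 0.283]
px [297. 210.] rect [ 0.5512 -0.0984] [0.071 0.091] 88.4 bbox [ 0.505 -0.135] [ 0.596 -0.062]
7.1 [ 0.5529 -0.0366  0.0114] tool y az -2.81 tilt [-0.001  0.    -1.   ] F [-0.33 -0.81 -0.42] 0.500891909162855
```

Tile 2 slides at about 1 N, so it is the glazed one. I push it to the tray, slowing at the end.

```bash
python3 -m crank '[{"claw":0.5,"x":-9,"y":0,"z":0,"turn":0},{"claw":0.5,"x":-19,"y":0,"z":0,"turn":0},{"claw":0.5,"x":-29,"y":0,"z":0,"turn":0},{"claw":0.5,"x":-39,"y":0,"z":0,"turn":0},{"claw":0.5,"x":-48,"y":0,"z":0,"turn":0}]'
python3 -m crank '[{"claw":0.5,"x":-8,"y":0,"z":0,"turn":0},{"claw":0.5,"x":-16,"y":0,"z":0,"turn":0},{"claw":0.5,"x":-23,"y":0,"z":0,"turn":0},{"claw":0.5,"x":-29,"y":0,"z":0,"turn":0},{"claw":0.5,"x":-34,"y":0,"z":0,"turn":0}]'
python3 -m crank '[{"claw":0.5,"x":-3,"y":0,"z":0,"turn":0},{"claw":0.5,"x":-5,"y":0,"z":0,"turn":0},{"claw":0.5,"x":-5,"y":0,"z":0,"turn":0}]'
python3 - <<'E'
from h import *
im=bot.camera("top"); cv2.imwrite("pics/push.png",cv2.resize(im[140:280,270:410],None,fx=4,fy=4,interpolation=cv2.INTER_CUBIC)); tiles(im)
E
python3 st.py
```

```text
t: 7.6
tcp_pos: [0.5503, -0.084, 0.0112]
ee_rot: [2.275, 2.167, -0.001]
wrist_force: [0.5, 1.9, -0.3]
gripper_width: 0.504
grasp_force: 0.5
t: 8.1
tcp_pos: [0.5489, -0.1171, 0.0113]
ee_rot: [-2.274, -2.167, 0.0]
wrist_force: [-0.9, 0.6, 0.0]
gripper_width: 0.499
grasp_force: 0.6
t: 8.4
tcp_pos: [0.5488, -0.1219, 0.0114]
ee_rot: [2.274, 2.167, -0.0]
wrist_force: [-0.4, -0.2, 0.2]
gripper_width: 0.499
grasp_force: 0.0
px [192. 175.] rect [0.6686 0.2339] [0.099 0.096] 88.5 bbox [0.62  0.184] [0.717 0.283]
8.45 [ 0.5489 -0.1218  0.0114] tool y az -2.75 tilt [-0.  0. -1.] F [-0.42  0.12 -0.6 ] 0.49916315059924143
```

View pics/push.png

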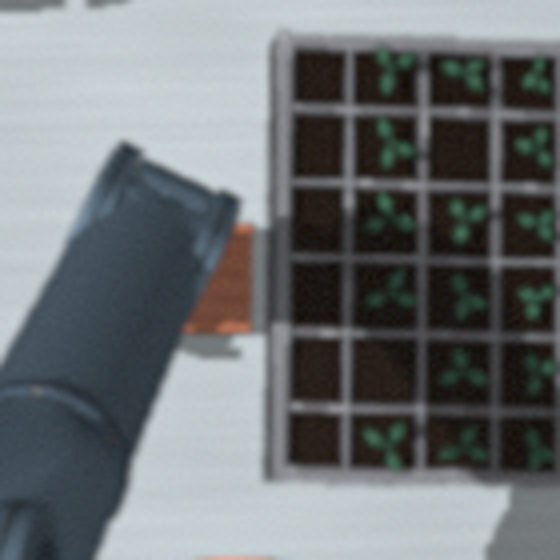

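The tile is at picture (225,280), with a narrow gap to the tray side at column 270. I creep on until the force rises.

```bash
python3 -m crank '[{"claw":0.5,"x":-2,"y":0,"z":0,"turn":0},{"claw":0.5,"x":-4,"y":0,"z":0,"turn":0},{"claw":0.5,"x":-6,"y":0,"z":0,"turn":0},{"claw":0.5,"x":-8,"y":0,"z":0,"turn":0},{"claw":0.5,"x":-8,"y":0,"z":0,"turn":0}]'
python3 -m crank '[{"claw":0.5,"x":-1,"y":0,"z":0,"turn":0},{"claw":0.5,"x":-2,"y":0,"z":0,"turn":0},{"claw":0.5,"x":-2,"y":0,"z":0,"turn":0}]'
```

```text
t: 8.95
tcp_pos: [0.5483, -0.1302, 0.0113]
ee_rot: [2.274, 2.167, -0.0]
wrist_force: [0.7, -1.1, 0.0]
gripper_width: 0.5
grasp_force: 0.0
t: 9.25
tcp_pos: [0.5483, -0.1317, 0.0113]
ee_rot: [2.274, 2.167, -0.0]
wrist_force: [-0.2, 0.6, 0.5]
gripper_width: 0.499
grasp_force: 0.3
```

```bash
python3 -m crank '[{"claw":0.5,"x":-1.5,"y":0,"z":0,"turn":0},{"claw":0.5,"x":-3,"y":0,"z":0,"turn":0},{"claw":0.5,"x":-3,"y":0,"z":0,"turn":0}]'
python3 -m crank '[{"claw":0.5,"x":-1,"y":0,"z":0,"turn":0},{"claw":0.5,"x":-2,"y":0,"z":0,"turn":0},{"claw":0.5,"x":-2,"y":0,"z":0,"turn":0}]'
python3 -m crank '[{"claw":0.5,"x":-1,"y":0,"z":0,"turn":0},{"claw":0.5,"x":-2,"y":0,"z":0,"turn":0},{"claw":0.5,"x":-2,"y":0,"z":0,"turn":0}]'
```

```text
t: 9.55
tcp_pos: [0.548, -0.135, 0.0113]
ee_rot: [2.274, 2.167, -0.0]
wrist_force: [0.4, 0.3, -0.3]
gripper_width: 0.501
grasp_force: 0.1
t: 9.85
tcp_pos: [0.548, -0.1367, 0.0113]
ee_rot: [2.274, 2.167, -0.0]
wrist_force: [0.5, -0.3, 0.7]
gripper_width: 0.502
grasp_force: 0.4
t: 10.15
tcp_pos: [0.548, -0.1368, 0.0113]
ee_rot: [-2.272, -2.167, -0.002]
wrist_force: [0.1, 5.7, 2.8]
gripper_width: 0.498
grasp_force: 2.8
```

Contact with the tray at 5.7 N. I retreat and go round to tile 3's far side.

```bash
python3 -m crank '[{"claw":0.5,"x":8,"y":0,"z":0,"turn":0},{"claw":0.5,"x":36,"y":0,"z":0,"turn":0},{"claw":0.5,"x":36,"y":0,"z":-45,"turn":0},{"claw":0.5,"x":36,"y":-40,"z":-75,"turn":0},{"claw":0.5,"x":36,"y":-80,"z":-75,"turn":0}]'
python3 -m crank '[{"claw":0.5,"x":0,"y":-46,"z":0,"turn":0},{"claw":0.5,"x":0,"y":-46,"z":40,"turn":0},{"claw":0.5,"x":0,"y":-46,"z":74,"turn":0},{"claw":0.5,"x":0,"y":-46,"z":74,"turn":0}]'
python3 st.py
python3 - <<'E'
from h import *
im=bot.camera("top"); cv2.imwrite("pics/p3.png",cv2.resize(im[140:280,220:420],None,fx=4,fy=4,interpolation=cv2.INTER_CUBIC)); tiles(im)
H,S,V=cv2.split(cv2.cvtColor(im,cv2.COLOR_BGR2HSV)); m=np.zeros_like(H,bool); m[180:240,300:345]=1; rects(m&(H<16)&(S>90)&(V>70),.03)
E
```

```text
t: 10.65
tcp_pos: [0.4722, -0.0996, 0.0894]
ee_rot: [2.269, 2.163, 0.007]
wrist_force: [-0.2, -0.6, 0.2]
gripper_width: 0.501
grasp_force: 0.0
t: 11.05
tcp_pos: [0.4211, -0.0964, 0.01]
ee_rot: [-2.272, -2.164, 0.006]
wrist_force: [-0.2, -0.4, 0.2]
gripper_width: 0.499
grasp_force: 0.0
11.05 [ 0.4211 -0.0964  0.01  ] tool y az -2.77 tilt [ 0.    -0.006 -1.   ] F [-0.16 -0.41  0.19] 0.49874938856699996
px [192. 175.] rect [0.6685 0.2339] [0.099 0.096] 88.5 bbox [0.62  0.184] [0.717 0.283]
px [320. 209.] rect [ 0.5476 -0.179 ] [0.065 0.088] 88.4 bbox [ 0.503 -0.212] [ 0.592 -0.145]
px [267. 246.] rect [ 0.4271 -0.0144] [0.087 0.089] 85.3 bbox [ 0.383 -0.061] [0.473 0.031]
px [323. 209.] rect [ 0.5474 -0.1919] [0.091 0.087] 88.7 bbox [ 0.503 -0.238] [ 0.592 -0.145]
```

View pics/p3.png

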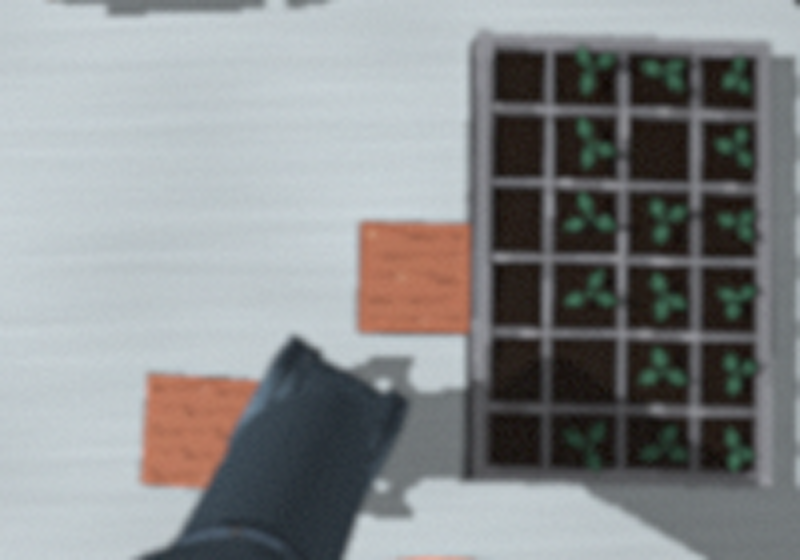

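Tile 2 sits flush and square against the tray, at picture (415,277). I push tile 3 about 284 mm onto the plate.

```bash
python3 -m crank '[{"claw":0.5,"x":10,"y":0,"z":0,"turn":0},{"claw":0.5,"x":20,"y":0,"z":0,"turn":0},{"claw":0.5,"x":28,"y":0,"z":0,"turn":0},{"claw":0.5,"x":36,"y":0,"z":0,"turn":0},{"claw":0.5,"x":46,"y":0,"z":0,"turn":0}]'
python3 -m crank '[{"claw":0.5,"x":14,"y":0,"z":0,"turn":0},{"claw":0.5,"x":28,"y":0,"z":0,"turn":0},{"claw":0.5,"x":42,"y":0,"z":0,"turn":0},{"claw":0.5,"x":56,"y":0,"z":0,"turn":0},{"claw":0.5,"x":70,"y":0,"z":0,"turn":0}]'
python3 -m crank '[{"claw":0.5,"x":14,"y":0,"z":0,"turn":0},{"claw":0.5,"x":28,"y":0,"z":0,"turn":0},{"claw":0.5,"x":42,"y":0,"z":0,"turn":0},{"claw":0.5,"x":56,"y":0,"z":0,"turn":0},{"claw":0.5,"x":70,"y":0,"z":0,"turn":0}]'
python3 -m crank '[{"claw":0.5,"x":14,"y":0,"z":0,"turn":0},{"claw":0.5,"x":28,"y":0,"z":0,"turn":0},{"claw":0.5,"x":42,"y":0,"z":0,"turn":0},{"claw":0.5,"x":50,"y":0,"z":0,"turn":0},{"claw":0.5,"x":50,"y":0,"z":0,"turn":0}]'
python3 st.py
```

```text
t: 11.6
tcp_pos: [0.4273, -0.0521, 0.0134]
ee_rot: [2.273, 2.163, 0.001]
wrist_force: [-0.9, -8.6, 5.8]
gripper_width: 0.496
grasp_force: 4.4
t: 12.1
tcp_pos: [0.4304, 0.0178, 0.0134]
ee_rot: [2.273, 2.162, 0.001]
wrist_force: [-0.2, -9.6, 7.5]
gripper_width: 0.501
grasp_force: 5.0
t: 12.6
tcp_pos: [0.4331, 0.0877, 0.0132]
ee_rot: [2.274, 2.163, -0.001]
wrist_force: [-0.6, -10.4, 7.7]
gripper_width: 0.505
grasp_force: 5.0
t: 13.1
tcp_pos: [0.4352, 0.1401, 0.013]
ee_rot: [2.272, 2.169, 0.001]
wrist_force: [-0.2, -0.6, 0.9]
gripper_width: 0.499
grasp_force: 0.6
13.1 [0.4352 0.1401 0.013 ] tool y az -2.67 tilt [-0.     0.001 -1.   ] F [-0.22 -0.64  0.94] 0.4991414148918519
```

```bash
python3 -m crank '[{"claw":0.5,"x":12,"y":0,"z":0,"turn":0},{"claw":0.5,"x":24,"y":0,"z":0,"turn":0},{"claw":0.5,"x":36,"y":0,"z":0,"turn":0},{"claw":0.5,"x":47,"y":0,"z":0,"turn":0},{"claw":0.5,"x":47,"y":0,"z":0,"turn":0}]'
python3 -m crank '[{"claw":0.5,"x":-10,"y":0,"z":0,"turn":0},{"claw":0.5,"x":-40,"y":0,"z":0,"turn":0},{"claw":0.5,"x":-70,"y":0,"z":-40,"turn":0},{"claw":0.5,"x":-110,"y":0,"z":-80,"turn":0},{"claw":0.5,"x":-150,"y":0,"z":-120,"turn":0}]'
python3 -m crank '[{"claw":0.5,"x":-40,"y":0,"z":-40,"turn":0},{"claw":0.5,"x":-40,"y":0,"z":-80,"turn":0},{"claw":0.5,"x":-40,"y":0,"z":-100,"turn":0},{"claw":0.5,"x":-40,"y":0,"z":-100,"turn":0}]'
python3 - <<'E'
from h import *
im=bot.camera("top"); cv2.imwrite("pics/end.png",cv2.resize(im[130:280,130:420],None,fx=2.7,fy=2.7,interpolation=cv2.INTER_CUBIC)); tiles(im)
H,S,V=cv2.split(cv2.cvtColor(im,cv2.COLOR_BGR2HSV)); m=np.zeros_like(H,bool); m[180:240,300:345]=1; rects(m&(H<16)&(S>90)&(V>70),.03)
E
python3 st.py
```

```text
t: 13.6
tcp_pos: [0.4373, 0.187, 0.0127]
ee_rot: [2.273, 2.169, 0.001]
wrist_force: [-0.7, -0.1, 0.3]
gripper_width: 0.5
grasp_force: 0.1
t: 14.1
tcp_pos: [0.4298, 0.0439, 0.1241]
ee_rot: [-2.274, -2.167, 0.0]
wrist_force: [1.6, 0.2, 0.9]
gripper_width: 0.499
grasp_force: 0.0
t: 14.5
tcp_pos: [0.4301, 0.0053, 0.2255]
ee_rot: [2.274, 2.165, 0.01]
wrist_force: [-0.0, 0.1, -0.5]
gripper_width: 0.496
grasp_force: 0.0
px [192. 175.] rect [0.6686 0.2339] [0.099 0.096] 88.5 bbox [0.62  0.184] [0.717 0.283]
px [320. 209.] rect [ 0.5476 -0.179 ] [0.065 0.088] 88.4 bbox [ 0.503 -0.212] [ 0.592 -0.145]
px [189. 246.] rect [0.4366 0.2443] [0.098 0.096] 86.9 bbox [0.387 0.193] [0.485 0.292]
px [323. 209.] rect [ 0.5474 -0.1919] [0.091 0.087] 88.7 bbox [ 0.503 -0.238] [ 0.592 -0.145]
14.55 [0.429  0.0057 0.2238] tool y az -2.74 tilt [ 0.002  0.002 -1.   ] F [-0.87 -0.45 -0.19] 0.4960829651793595
```

View pics/end.png

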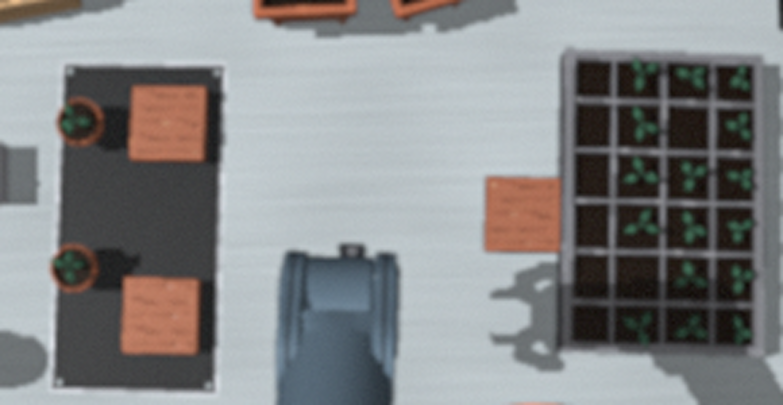

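Tiles 1 and 3 lie wholly on the plate at (168,123) and (160,315), clear of the pots. Tile 2 is flush on the tray at (522,214).

```bash
python3 -c "
from station import bot
print(bot.finish_job())"
```

```text
the job is handed in; nothing more can be done
None
```

I handed the job in at about 14.6 s of the 64 s allowed: tiles 1 and 3 felt gritty and lie wholly on the heat plate's free strip, and tile 2, the glazed one, is flush against the tray; the hand-in returned no verdict.

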